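# Unplug a bicycle hub and build up its two sprockets

## Robot

A 6-joint arm with a two-finger parallel gripper is mounted at the origin on the work surface; the furniture and walls round the work are solid. World frame = base frame: x ahead of the robot, y to its left, z up, the work surface at z = 0. Lengths are in mm, angles in rad, forces in N, time in s.
With the tool pointing down it reaches from about 325 to 850 mm from the base axis. Payload 4.4 kg.
Tool frame: the origin (TCP) lies at the very end of the fingers, on their centre line; the grasp point (between the pads) lies 19 mm behind it (hold_point_z is the distance from the TCP to the grasp point, in mm); y points along the fingers, x is the direction in which the jaws open and shut, and the axes are right-handed (so a half turn about y gives the same grasp; the last joint's range is limited). The gripper opens to 94 mm and grips with 3 to 60 N. Pads are 16 mm wide; open, the fingers measure 119 mm over their backs; the gripper's body (75 mm by 177 mm) begins 78 mm behind the grasp point.
Start: joints at [0.994, 0.207, 1.542, -0, 1.393, -0.15], TCP at [238.036, 523.417, 205.447] pointing down, gripper open.
Joint ranges: [-2.73, 2.73], [-0.86, 2.22], [0.23, 2.46], [-1.11, 4.25], [0.08, 2.63], [-2.82, 2.82]. Speed limits (rad/s): [2.79, 2.79, 3.14, 3.14, 3.14, 3.14].

## Interface

Orientations are given as a 3x3 rotation matrix whose columns are the frame's x, y, z axes.
In Python, from plant import * gives the robot as it stands.
- The arm moves only by the tool carry_out, never from a script. Its argument "steps" is one flat list of numbers, 7 for each row, row after row: the shift along the tool's x, y, z in m, then the turn, a rotation vector about the tool's x, y, z in rad, then the closure in counts, from 0 (fully open) to 255 (shut). In form: [dx, dy, dz, rx, ry, rz, claw, dx, dy, dz, rx, ry, rz, claw, ...]. A call has 1 to 12 rows; each row is the pose to reach, as a shift and turn from the pose commanded when the call began, along the tool's axes at that moment; what a row does not reach only later rows make up. A row lasts 1/10 s, in which the tool goes at most 50 mm and 8.59 degrees, less where a joint would pass 70% of its speed; a pose out of reach is approached as far as the arm can. A call with a gripper value outside its range is refused whole. The fingers move at their own pace and stop on an object; the grip force is fixed at half the most. Time passes only in rows, so rows that repeat a pose let the fingers close. It gives the time, the measured TCP pose, the force and the opening at its end, in the units of the state.
- sense(): the state, without advancing time (a new reading comes with each control period).
- snapshot(name): name is "side" or "top" or "wrist"; returns a dict with "frame" (420x560x3 uint8, red, green, blue), "fx", "fy", "cx", "cy" (pixels), "dist_coeffs" ([k1, k2, p1, p2, k3] as OpenCV has them; the pictures are not rectified), "R" (3x3) and "t" (3): a world point X has camera coordinates R X + t. Camera axes: x right, y down, z forward; pixel columns grow to the right and rows downward; lengths in mm; the calibration is good to about 2 mm. A picture is of the moment at which its call begins. There is no depth.
- close_job(): hands the job in, once; it reports no verdict.
The state is a dict: "t": time; "joint_pos": joint angles; "qvel": joint speeds; "joint_efforts": joint torques, N m; "tcp_pos": TCP position; "tool_rot": TCP orientation; "wrist_force": force on the tool from outside, world axes, zero at the start; "wrist_torque": the same for the moment, N m; "gripper_width": finger opening in mm.
Only numpy, scipy, OpenCV 4.12 (cv2) and the standard library are available. Lean on these libraries where they do the work, as an engineer would, in place of code of your own. Each camera call takes 0.05 s, during which the arm holds its last target. There are 200 camera calls.

## Task

The bare bicycle hub stands in its wooden block with its splined driver up: build up its sprockets. First work the tight bung up out of the driver's hollow end (a little rocking from side to side frees it) and put it down on the bench clear of the hub; then slide the large sprocket on, turned so that its wide slot takes the driver's wide master spline, until it sits fully home and flat on the driver's shoulder, and after it the small one in the same way until it sits flat on the large one's collar. Leave the pliers and the tape roll where they lie.

Things in the scene. Friction and masses are not known exactly. Their poses are not given: they have to be found in the camera images.
- hub: Bicycle hub without spokes, fixed upright in a wooden block 84 x 72 x 36 mm; it neither moves nor turns. Origin: centre of the block's underside, on the bench; z up along the hub's axis, +x towards the wide master spline. Upper spoke flange 62 mm diameter, 97.5 mm up.
- driver_seat (a point): Centre of the flat round shoulder, 45 mm diameter, at the foot of the splined driver, 107 mm above the bench; axes as the hub's. The large sprocket's underside rests here when home; the small one's then lies 14 mm higher, on the large one's collar.
- driver_top (a point): Centre of the driver's top, 141 mm above the bench. Core radius 13.5 mm; six upright splines 60 degrees apart, out to radius 17.5 mm, top 2 mm tapered in by 1.5 mm. Five are 4.5 mm wide, the master is 12 mm wide, along the hub's +x. A sprocket has 1.2 mm clearance all round (about 4 degrees of turn each way) and fits in one position only; wrongly turned it stays on top here.
- bung: Black rubber transport bung in the driver's hollow end, loose but tight: about 10 N to pull out. Origin: centre of the underside of its round flange, 32 mm diameter, 3 mm thick, which lies on the driver's top. Above stands a flat pull tab, 9 mm thick along its y, 22 mm wide along its x, from 3 to 23 mm over the origin; below, a stem 12 mm diameter, 12 mm long, tapered at the end.
- sprocket_large: Large sprocket, loose bright steel, 17 teeth, 75 mm over the teeth, about 90 g. Lies with its 3 mm thick toothed disc down; above it a plain round collar, 44 mm diameter, up to 14 mm: grip this. Goes on the same side down. Origin: on the axis, in the underside; z up, +x towards its wide master slot.
- sprocket_small: Small sprocket, loose bright steel, 14 teeth, 62 mm over the teeth, about 60 g; disc, collar, bore, origin and axes as on the large one. The two lie in front of the hub, one to the left and one to the right; which is where changes.
- bore_large (a point): Centre of the large sprocket's bore at the collar's top, 14 mm above its underside. Bore (the same in both sprockets): six slots 60 degrees apart, out to radius 18.7 mm, with lands between that reach in to radius 14.7 mm, their lower edges bevelled. Five slots are 6.9 mm wide, the master slot is 14.4 mm wide, along the sprocket's +x.
- pliers: Bystander: combination pliers with red handles, 53 x 166 x 19 mm, loose, on the right of the hub. Origin under their centre.
- tape_roll: Bystander: roll of masking tape lying flat, 103 mm diameter, 26 mm high, loose, beyond the hub to the left. Origin under its centre. The bench around x = 0.555, y = 0.115, nearer than the roll and left of the hub, is always free for the bung.
There are look-alikes about, which are no part of the job. Leave any orange or purple look-alike of the sprocket_small alone.

How it is judged (in metres and radians):
On the way, in this order (a step that is already met when the one before it is completed fails the run):
1. the bung is out and down on the bench, clear of the hub (height (world z) of bung below 0.03 m and horizontal distance between bung and hub above 0.06 m), for 0.2 s.
2. the large sprocket is fully home on the driver's shoulder (z of sprocket_large in the frame of hub between 0.105 and 0.1088 m and horizontal distance between sprocket_large and hub below 0.003 m and angle between sprocket_large's own z axis and vertical below 0.06 rad), for 0.2 s.
3. the small sprocket is fully home on the large one (all of step 2 and z of sprocket_small in the frame of hub between 0.119 and 0.1228 m and horizontal distance between sprocket_small and hub below 0.003 m and angle between sprocket_small's own z axis and vertical below 0.06 rad), for 0.2 s.
At the end, for the whole second after the job is handed in: The bung is down on the bench (origin below 30 mm, over 60 mm from the hub's axis). On the driver, the large sprocket's underside is 107 mm above the hub's origin and the small one's 121 mm, each within 1.8 mm, within 3 mm of the axis and level within 0.06 rad. All three are at rest (all of step 1 and all of step 3 and linear speed of each of sprocket_large, sprocket_small, bung below 0.01 m/s and angular speed of each of sprocket_large, sprocket_small, bung below 0.1 rad/s); the robot touches nothing.
It fails at once if the pliers are moved by more than 20 mm (distance of pliers from where it was at the start of the episode above 0.02 m).
It fails at once if the tape roll is moved by more than 20 mm (distance of tape_roll from where it was at the start of the episode above 0.02 m).
It also fails if it takes over 72 s, if anything falls off the work surface, if the arm or the gripper's body presses on something with over 40 N, if the wrist force passes 120 N, or if a joint passes its speed limit or range.

## Working session

There is one attempt and no reset: what is moved stays moved. The work goes in short steps, Python scripts to look and compute and a tool call to move; the robot and the scene stay as the last step left them, time stands still between calls to the robot, and variables do not carry over. Pictures are saved under pics/ and viewed, on a budget of 10 in all, crops included, one or two more only if the job needs it, and the job is handed in when it is done.

Besides the shell and the picture viewer there is one more tool, called after "Emit:" as a command line: name --argument value ..., lists and objects as JSON in quotes. carry_out: Moves the arm, as the interface text tells. Its arguments: {"type":"object","properties":{"steps":{"type":"array","items":{"type":"number"}}},"required":["steps"]}

```bash
ls; mkdir -p pics
cat > h.py <<'E'
from plant import *
import numpy as np, cv2
def snap(n):
    return snapshot(n)
def save(s,name,crop=None,scale=1):
    im=s["frame"][:,:,::-1]
    if crop: im=im[crop[1]:crop[3],crop[0]:crop[2]]
    cv2.imwrite("pics/"+name,cv2.resize(im,None,fx=scale,fy=scale,interpolation=cv2.INTER_CUBIC))
def K(s): return np.array([[s["fx"],0,s["cx"]],[0,s["fy"],s["cy"]],[0,0,1.]])
def ray(s,px,z):
    p=cv2.undistortPoints(np.array(px,float).reshape(-1,1,2),K(s),np.array(s["dist_coeffs"],float)).reshape(-1,2)
    R=np.array(s["R"]);t=np.array(s["t"]).reshape(3);c=-R.T@t
    d=np.c_[p,np.ones(len(p))]@R
    return c+d*((z-c[2])/d[:,2])[:,None]
def proj(s,P):
    R=np.array(s["R"]);t=np.array(s["t"]).reshape(3)
    return cv2.projectPoints(np.array(P,float).reshape(-1,1,3),cv2.Rodrigues(R)[0],t,K(s),np.array(s["dist_coeffs"],float))[0].reshape(-1,2)
E
python3 - <<'E'
from h import *
a=snap("top");b=snap("side")
np.save("top.npy",a);np.save("side.npy",b)
im=np.hstack([a["frame"],b["frame"]])
save(a,"top0.png",None,1.4);save(b,"side0.png",None,1.4)
for s in(a,b):print(-np.array(s["R"]).T@np.array(s["t"]).reshape(3),s["fx"])
print(sense())
E
```

```text
pics
[371.66811679 -42.48734027 945.89106527] 435.36343585432644
[  41.9073772  -271.11485166  802.84864965] 385.52474012437267
{'t': 0.1, 'joint_pos': array([ 9.93492211e-01,  2.07341962e-01,  1.54277270e+00, -8.63239774e-06,
        1.39353049e+00, -1.50508086e-01]), 'qvel': array([-0.00107639, -0.00300378, -0.00626407, -0.00066585,  0.0006283 ,
        0.00030315]), 'joint_efforts': array([ 2.35258958e-04, -3.71867251e+01, -2.82293862e+01,  7.00520212e-02,
        3.11677437e-02, -2.40543602e-05]), 'tcp_pos': array([237.64239365, 522.79907853, 204.42107705]), 'tool_rot': array([[ 4.13953845e-01, -1.11306363e-03, -9.10297191e-01],
       [ 9.10295607e-01, -1.72449863e-03,  4.13955233e-01],
       [-2.03056478e-03, -9.99997894e-01,  2.99354095e-04]]), 'wrist_force': array([-0.33196384,  0.14080925,  0.09779598]), 'wrist_torque': array([ 0.01398961, -0.04423366, -0.0183464 ]), 'gripper_width': 94.11851335779767}
```

View pics/top0.png

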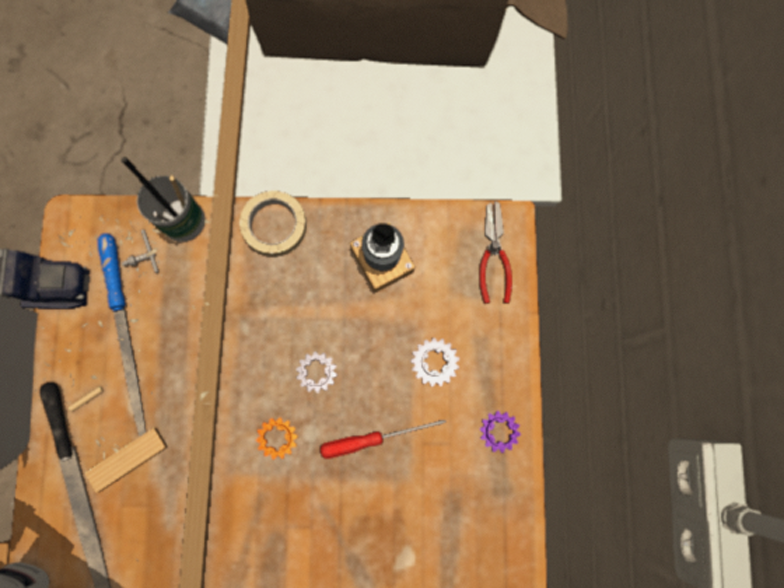

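View pics/side0.png

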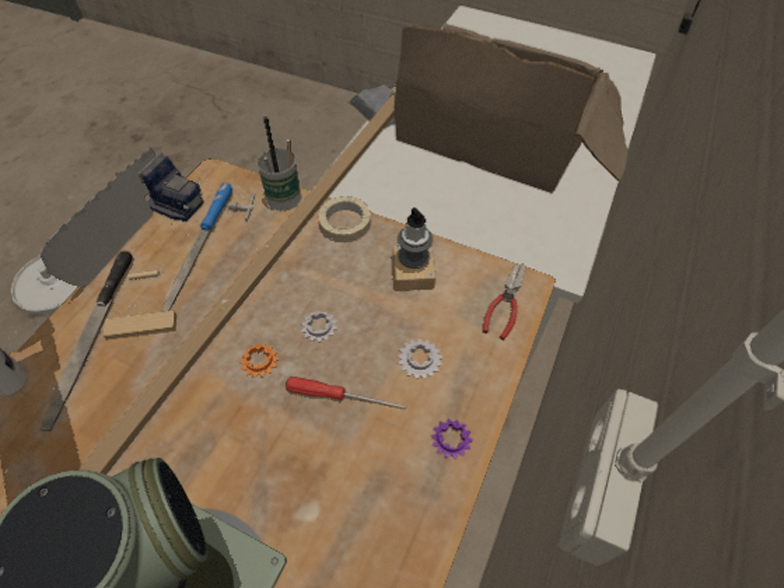

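The top view shows hub (382,245), bung tab (382,232), tape (272,222) and pliers (495,255). The sprocket candidates are steel at (435,362) and (316,372), orange at (277,438) and purple at (500,432). The steel pair fits: the right one is larger (large) and the left one smaller (small). I'll confirm in a crop and take rough positions.

Run:
```python
from h import *
a=np.load("top.npy",allow_pickle=True).item();b=np.load("side.npy",allow_pickle=True).item()
def crop(s,x,y,w=40): 
    x=int(x/1.4);y=int(y/1.4);return cv2.resize(s["frame"][y-w:y+w,x-w:x+w,::-1],(390,290) if 0 else (290,290),interpolation=cv2.INTER_CUBIC)
T=[(316,372),(435,362),(382,250)];S=[(319,325),(420,358),(415,245)]
cv2.imwrite("pics/c1.png",cv2.resize(np.vstack([np.hstack([crop(a,*p,(28 if i<2 else 40)) for i,p in enumerate(T)]),np.hstack([crop(b,*p,28 if i<2 else 40) for i,p in enumerate(S)])]),(800,533)))
for s,P in((a,T),(b,S)):
    for i,p in enumerate(P[:2]):
        x,y=int(p[0]/1.4),int(p[1]/1.4);w=24
        hsv=cv2.cvtColor(s["frame"][y-w:y+w,x-w:x+w],cv2.COLOR_RGB2HSV)
        m=((hsv[...,1]<70)&(hsv[...,2]>110)).astype(np.uint8)
        c=max(cv2.findContours(m,0,1)[0],key=cv2.contourArea)
        (cx,cy),r=cv2.minEnclosingCircle(c)
        print(i,(cx,cy,r),ray(s,[(cx+x-w,cy+y-w)],5)[0], ray(s,[(cx+x-w+r,cy+y-w)],5)[0])
print("bung",ray(a,[(382/1.4,232/1.4)],160),ray(b,[(416/1.4,212/1.4)],160))
print("tape",ray(a,[(272/1.4,222/1.4)],26),"pliers",ray(a,[(495/1.4,255/1.4)],10))
w=snap("wrist");st=sense();R=np.array(w["R"]);c=-R.T@np.array(w["t"]).reshape(3)
print("cam in tool",st["tool_rot"].T@(c-st["tcp_pos"]), "\n",st["tool_rot"].T@R.T,w["fx"])
```

```text
0 (24.72406578063965, 24.24896240234375, 14.894930839538574) [435.20984622  51.04945263   5.        ] [435.50381016  18.99571551   5.        ]
1 (24.18644142150879, 24.3389835357666, 17.342527389526367) [ 451.71885096 -131.13194538    5.        ] [ 452.03099718 -168.77460662    5.        ]
0 (23.5, 21.0, 24.253965377807617) [442.02250403  54.96926484   5.        ] [467.35776624   1.52486904   5.        ]
1 (23.382652282714844, 21.637754440307617, 17.735170364379883) [ 458.14380761 -131.65831909    5.        ] [ 475.86074628 -169.30385973    5.        ]
bung [[611.39234679 -47.54252842 160.        ]] [[615.27177355 -50.16874585 160.        ]]
tape [[666.58178208 124.19507099  26.        ]] pliers [[ 621.54001147 -228.31802432   10.        ]]
cam in tool [  -0.43928477 -178.69041428   73.76210071] 
 [[ 9.99999641e-01  8.15774930e-04  2.27628694e-04]
 [-1.06405683e-05 -2.56644221e-01  9.66505946e-01]
 [ 8.46870910e-04 -9.66505602e-01 -2.56644120e-01]] 346.16318052823954
```

View pics/c1.png

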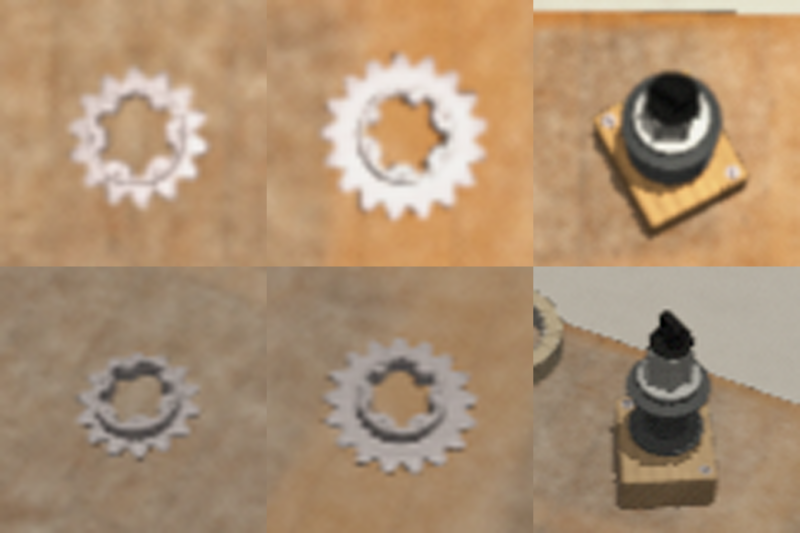

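Confirmed: both steel sprockets have master-slotted bores. Outer radius is about 37.6 mm for the right (large) one and 32 mm for the left (small) one. Next I move over the hub.

Emit:
carry_out --steps '[-0.365,-0.06,-0.577,0,-0.43,0,0,-0.365,-0.06,-0.577,0,-0.43,0,0,-0.365,-0.06,-0.577,0,-0.43,0,0,-0.365,-0.06,-0.577,0,-0.43,0,0,-0.365,-0.06,-0.577,0,-0.43,0,0,-0.365,-0.06,-0.577,0,-0.43,0,0,-0.365,-0.06,-0.577,0,-0.43,0,0,-0.365,-0.06,-0.577,0,-0.43,0,0,-0.365,-0.06,-0.577,0,-0.43,0,0,-0.365,-0.06,-0.577,0,-0.43,0,0,-0.365,-0.06,-0.577,0,-0.43,0,0,-0.365,-0.06,-0.577,0,-0.43,0,0]'

```text
t: 1.35
tcp_pos: [559.8, 31.5, 256.9]
tool_rot: [[-0.003, -0.0, -1.0], [1.0, 0.0, -0.003], [0.0, -1.0, 0.0]]
wrist_force: [0.8, 0.4, 1.7]
gripper_width: 93.6
```

Emit:
carry_out --steps '[-0.075,0,-0.05,0,0,0,0,-0.075,0,-0.05,0,0,0,0,-0.075,0,-0.05,0,0,0,0,-0.075,0,-0.05,0,0,0,0]'

```text
t: 1.75
tcp_pos: [609.1, -42.1, 255.9]
tool_rot: [[-0.001, -0.002, -1.0], [1.0, 0.001, -0.001], [0.001, -1.0, 0.002]]
wrist_force: [-0.6, 0.3, -0.2]
gripper_width: 94.1
```

Run:
```python
from h import *
w=snap("wrist");np.save("w1.npy",w);save(w,"w1.png",None,1.4);st=sense();print(st["tcp_pos"],st["tool_rot"],st["wrist_force"])
```

```text
[608.79589697 -41.03519385 256.24640388] [[-2.94937663e-03 -1.67355553e-03 -9.99994250e-01]
 [ 9.99995205e-01  9.38671063e-04 -2.95095038e-03]
 [ 9.43604245e-04 -9.99998159e-01  1.67077901e-03]] [-0.85878693  0.95739206  0.27708281]
```

View pics/w1.png

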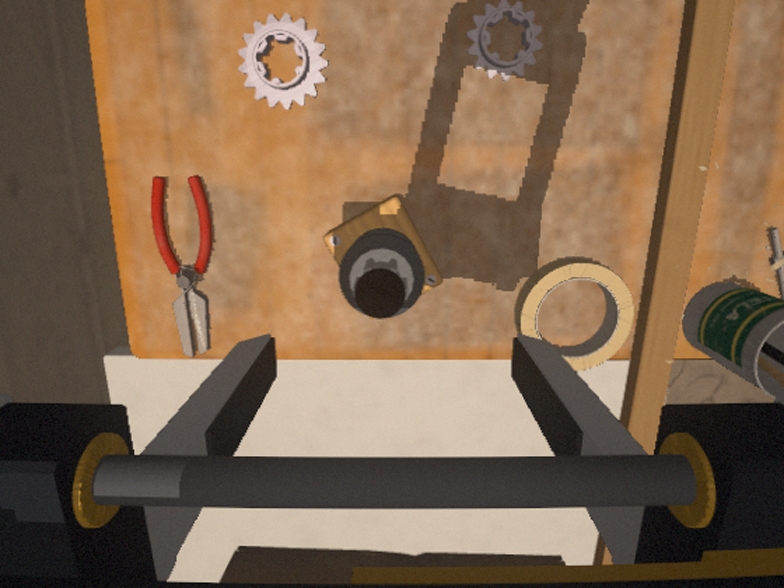

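Wrist view: large sprocket (283,60), small sprocket (505,37) in the gripper's shadow, pliers (185,260), hub driver (380,275) with the black bung on top. The bung needs a brighter crop.

Run:
```python
from h import *
w=np.load("w1.npy",allow_pickle=True).item()
c=w["frame"][135:235,225:325,::-1].astype(float)/255
g=(np.clip(c,0,1)**0.4*255).astype(np.uint8)
h2=(np.clip(c*6,0,1)**.8*255).astype(np.uint8)
cv2.imwrite("pics/c2.png",np.hstack([cv2.resize(x,(400,400),interpolation=cv2.INTER_CUBIC) for x in(g,h2)]))
for z in (107,141,144,164):
    print(z,proj(w,[[612,-48,z],[622,-48,z],[612,-38,z]]).round(1).tolist())
```

```text
107 [[275.2, 197.6], [275.2, 207.6], [285.5, 197.7]]
141 [[274.6, 206.4], [274.7, 217.4], [286.0, 206.5]]
144 [[274.6, 207.3], [274.6, 218.4], [286.1, 207.3]]
164 [[274.2, 213.6], [274.2, 225.3], [286.5, 213.6]]
```

View pics/c2.png

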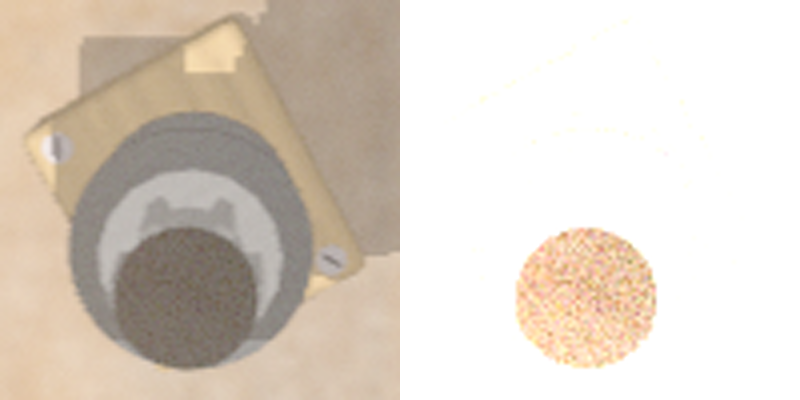

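The flange circle centre is at crop (187,297), but the tab is lost black-on-black from above. I'll try the oblique views taken at the start.

Run:
```python
from h import *
w=np.load("w1.npy",allow_pickle=True).item()
b=ray(w,[(271.7,209.2)],144)[0];print("bung",b)
o=[]
for n in("top","side"):
    s=np.load(n+".npy",allow_pickle=True).item()
    p=proj(s,[[b[0],b[1],152]])[0].round().astype(int);print(p)
    c=s["frame"][p[1]-16:p[1]+16,p[0]-16:p[0]+16,::-1]/255.
    o.append(cv2.resize((np.clip(c*3.5,0,1)**.6*255).astype(np.uint8),(400,400),interpolation=cv2.INTER_NEAREST))
    for az in range(0,180,30):
        d=np.array([np.cos(np.radians(az)),np.sin(np.radians(az)),0]);q=np.array([-d[1],d[0],0])
        P=[np.array([b[0],b[1],164])+11*i*d+4.5*j*q for i,j in((-1,-1),(1,-1),(1,1),(-1,1))]
        print(az,((proj(s,P)-p+16)*12.5).round().astype(int).tolist())
cv2.imwrite("pics/c3.png",np.hstack(o))
```

```text
bung [613.69930243 -50.50542459 144.        ]
[274 166]
0 [[236, 245], [237, 103], [176, 103], [175, 245]]
30 [[269, 222], [196, 98], [143, 126], [216, 250]]
60 [[285, 185], [158, 113], [127, 163], [254, 235]]
90 [[280, 146], [133, 144], [132, 202], [279, 204]]
120 [[255, 114], [127, 183], [157, 234], [285, 164]]
150 [[217, 98], [142, 220], [195, 250], [269, 128]]
[297 154]
0 [[199, 207], [247, 127], [202, 112], [154, 191]]
30 [[232, 202], [219, 114], [170, 117], [183, 204]]
60 [[257, 185], [185, 113], [145, 133], [217, 206]]
90 [[266, 162], [156, 124], [136, 156], [247, 194]]
120 [[258, 138], [138, 144], [143, 180], [264, 173]]
150 [[235, 119], [138, 169], [167, 199], [264, 149]]
```

View pics/c3.png

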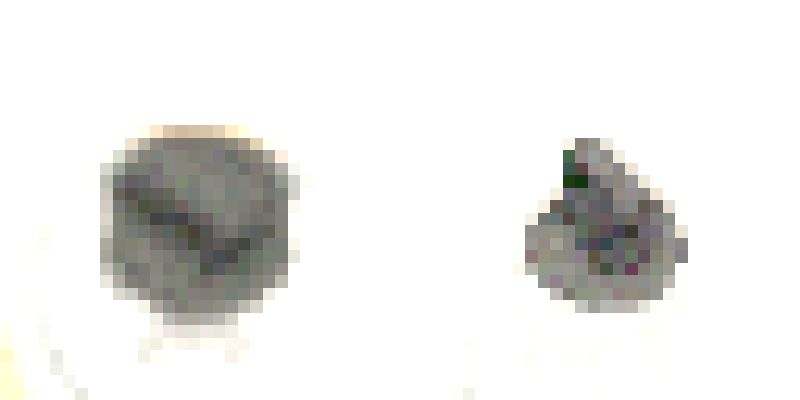

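The top crop shows the tab's edges at (115,180)→(210,260)→(270,225), so its long axis is at about 50° world azimuth. I turn the jaws to 140° and go down in two stages.

Emit:
carry_out --steps '[-0.0095,0.04,-0.005,0,-0.87,0,60,-0.0095,0.04,-0.005,0,-0.87,0,60,-0.0095,0.04,-0.005,0,-0.87,0,60,-0.0095,0.04,-0.005,0,-0.87,0,60,-0.0095,0.04,-0.005,0,-0.87,0,60,-0.0095,0.06,-0.005,0,-0.87,0,60,-0.0095,0.08,-0.005,0,-0.87,0,60,-0.0095,0.1,-0.005,0,-0.87,0,60,-0.0095,0.108,-0.005,0,-0.87,0,60,-0.0095,0.108,-0.005,0,-0.87,0,60]'

```text
t: 2.8
tcp_pos: [612.9, -49.3, 147.6]
tool_rot: [[-0.768, -0.003, -0.641], [0.641, 0.001, -0.768], [0.003, -1.0, 0.001]]
wrist_force: [0.2, -0.5, 0.2]
gripper_width: 71.6
```

Run:
```python
from h import *
w=snap("wrist");w2=snap("side")
f=lambda s:(np.clip(s["frame"][:,:,::-1]/255.*2,0,1)**.6*255).astype(np.uint8)
st=sense();t=st["tcp_pos"];p=proj(w,[t])[0].astype(int);q=proj(w2,[t])[0].astype(int);print(p,q,t,st["tool_rot"][:,0],st["wrist_force"])
a=f(w);a=a[max(0,p[1]-100):p[1]+100,p[0]-100:p[0]+100];b=f(w2)[q[1]-30:q[1]+30,q[0]-30:q[0]+30]
cv2.imwrite("pics/c4.png",np.hstack([cv2.resize(x,(400,400),interpolation=cv2.INTER_CUBIC) for x in(a,b)]))
```

```text
[278 257] [296 154] [614.76527578 -50.27077372 149.92564106] [-0.76708634  0.64154301 -0.0010563 ] [ 0.72386068 -0.18548324  0.03335518]
```

View pics/c4.png

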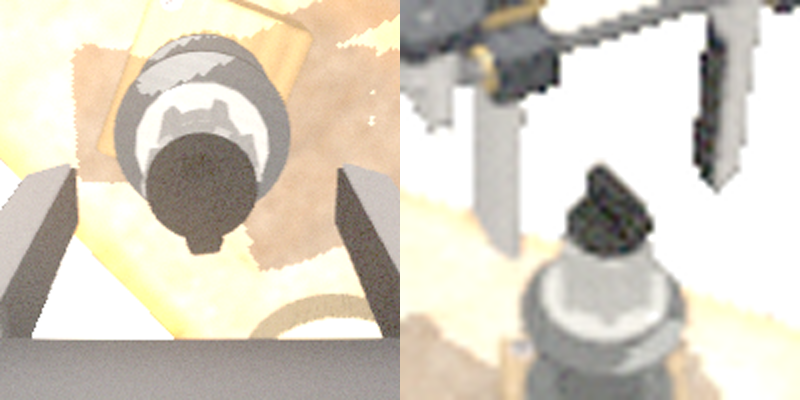

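The bung tab is lined up between the fingers: protrusion at crop (205,240), flange centre at (202,185). I close, then rock and pull.

Emit:
carry_out --steps '[0,0,0,0,0,0,255,0,0,0,0,0,0,255,0,0,0,0,0,0,255,0,0,0,0,0,0,255,0,0,0,0,0,0,255,0,0,0,0,0,0,255,0,0,0,0,0,0,255]'

```text
t: 3.6
tcp_pos: [614.4, -51.0, 148.9]
tool_rot: [[-0.766, -0.0, -0.642], [0.642, 0.0, -0.766], [0.0, -1.0, 0.0]]
wrist_force: [1.1, 0.3, 0.5]
gripper_width: 19.1
```

Emit:
carry_out --steps '[0,-0.001,0,0.06,0,0,255,0,-0.001,0,0.06,0,0,255,0,-0.002,0,-0.06,0,0,255,0,-0.003,0,-0.06,0,0,255,0,-0.004,0,0.06,0,0,255,0,-0.005,0,0.06,0,0,255,0,-0.006,0,-0.06,0,0,255,0,-0.007,0,-0.06,0,0,255,0,-0.008,0,0.06,0,0,255,0,-0.01,0,0,0,0,255,0,-0.012,0,0,0,0,255,0,-0.012,0,0,0,0,255]'

```text
t: 4.8
tcp_pos: [615.4, -51.2, 162.3]
tool_rot: [[-0.766, 0.002, -0.643], [0.643, -0.001, -0.766], [-0.002, -1.0, -0.001]]
wrist_force: [-1.4, -0.9, -0.3]
gripper_width: 8.6
```

Emit:
carry_out --steps '[0,-0.015,0,0,0,0,255,0,-0.03,0,0,0,0,255,0,-0.04,0,0,0,0,255,0,-0.04,0,0,0,0,255]'

```text
t: 5.2
tcp_pos: [616.5, -51.4, 204.7]
tool_rot: [[-0.766, 0.006, -0.642], [0.642, -0.001, -0.766], [-0.006, -1.0, -0.003]]
wrist_force: [-0.2, -0.6, 0.6]
gripper_width: 8.6
```

Run:
```python
from h import *
w=snap("wrist");w2=snap("side");np.save("w5.npy",w)
f=lambda s:(np.clip(s["frame"][:,:,::-1]/255.*2,0,1)**.6*255).astype(np.uint8)
st=sense();t=st["tcp_pos"];p=proj(w,[t])[0].astype(int);q=proj(w2,[[614,-50,170]])[0].astype(int);print(p,q,t,st["gripper_width"],st["wrist_force"])
a=f(w);a=a[max(0,p[1]-130):p[1]+70,p[0]-100:p[0]+100];b=f(w2)[q[1]-30:q[1]+30,q[0]-30:q[0]+30]
cv2.imwrite("pics/c5.png",np.hstack([cv2.resize(x,(400,400),interpolation=cv2.INTER_CUBIC) for x in(a,b)]))
```

```text
[285 251] [297 148] [614.82014374 -51.02336681 201.819467  ] 8.684286515445239 [-0.65853876 -0.06444859  0.07964765]
```

View pics/c5.png

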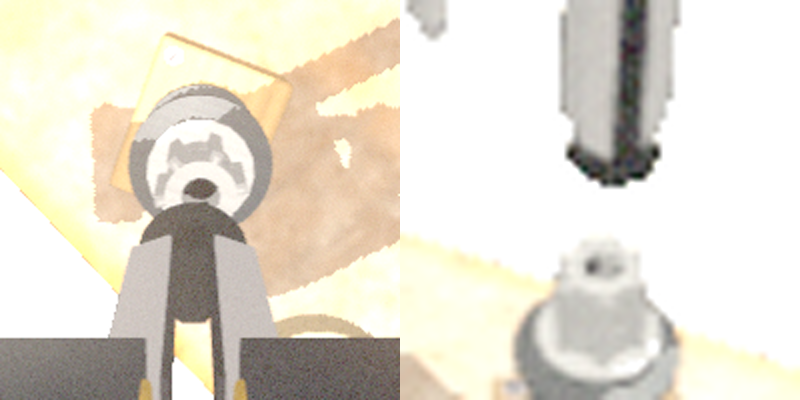

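The bung is out: hanging in the fingers in the right half, with the open bore below at (600,265). I carry it to (555,115).

Emit:
carry_out --steps '[0.153,0,-0.089,0,0,0,255,0.153,0,-0.089,0,0,0,255,0.153,0,-0.089,0,0,0,255,0.153,0,-0.089,0,0,0,255,0.153,0.04,-0.089,0,0,0,255,0.153,0.08,-0.089,0,0,0,255,0.153,0.12,-0.089,0,0,0,255,0.153,0.15,-0.089,0,0,0,255,0.153,0.17,-0.089,0,0,0,255,0.153,0.178,-0.089,0,0,0,255,0.153,0.178,-0.089,0,0,0,255]'

```text
t: 6.4
tcp_pos: [553.2, 115.5, 21.8]
tool_rot: [[-0.766, -0.003, -0.642], [0.642, -0.0, -0.766], [0.002, -1.0, 0.002]]
wrist_force: [0.2, 0.6, 0.0]
gripper_width: 8.5
```

Run:
```python
from h import *
# hub centre & master from w5 : driver top at z=141, brightened crop of native region already seen; circle of shoulder etc.
w=np.load("w5.npy",allow_pickle=True).item()
c=lambda x,y:(185+x/2, 251-130+y/2)
print("bore",ray(w,[c(200,189)],141)[0])
print("shoulder L/R/top",ray(w,[c(146,165),c(257,165),c(200,119)],107))
print("flange",ray(w,[c(130,150),c(272,150)],97.5))
# bumps
for p in((172,150),(212,142),(245,168),(165,160)): 
    print(p,ray(w,[c(*p)],141)[0].round(1),ray(w,[c(*p)],107)[0].round(1))
s=sense();print(s["tcp_pos"],s["wrist_force"],s["gripper_width"])
```

```text
bore [612.52258494 -53.28313788 141.        ]
shoulder L/R/top [[629.25462996 -67.64362706 107.        ]
 [594.13649477 -38.32870288 107.        ]
 [599.86787327 -68.16129967 107.        ]]
flange [[632.26850148 -75.53620161  97.5       ]
 [586.05977659 -36.95651888  97.5       ]]
(172, 150) [610.9 -71.  141. ] [616.9 -65.6 107. ]
(212, 142) [598. -64. 141.] [602.2 -57.7 107. ]
(245, 168) [595.  -48.9 141. ] [598.7 -40.5 107. ]
(165, 160) [615.2 -69.8 141. ] [621.9 -64.2 107. ]
[553.18084664 115.47932688  21.76408244] [0.2069326  0.5733208  0.04185469] 8.546200667516512
```

Not touching down yet; lower a few millimetres, release and retreat, then rise to a viewing height.

Emit:
carry_out --steps '[0,0.003,0,0,0,0,255,0,0.003,0,0,0,0,160,0,0.003,0,0,0,0,160,0,0.003,0,0,0,0,120,0,0.003,0,0,0,0,120,0,-0.03,0,0,0,0,100,0,-0.08,0,0,0,0,60,0,-0.13,0,0,0,0,60,0,-0.18,0,0,0,0,40,0,-0.2,0,0,0,0,40,0,-0.2,0,0,0,0,40]'

```text
t: 7.5
tcp_pos: [557.4, 115.8, 228.2]
tool_rot: [[-0.766, 0.01, -0.642], [0.642, 0.001, -0.766], [-0.007, -1.0, -0.007]]
wrist_force: [0.1, 0.5, -0.1]
gripper_width: 78.8
```

Emit:
carry_out --steps '[-0.18,-0.014,0.067,0,0.87,0,40,-0.18,-0.014,0.067,0,0.87,0,40,-0.18,-0.014,0.067,0,0.87,0,40,-0.18,-0.014,0.067,0,0.87,0,40,-0.18,-0.014,0.067,0,0.87,0,40,-0.18,-0.014,0.067,0,0.87,0,40,-0.18,-0.014,0.067,0,0.87,0,40,-0.18,-0.014,0.067,0,0.87,0,40]'

```text
t: 8.3
tcp_pos: [648.3, -51.2, 234.7]
tool_rot: [[-0.006, -0.003, -1.0], [1.0, 0.001, -0.006], [0.001, -1.0, 0.003]]
wrist_force: [0.2, -0.3, -0.4]
gripper_width: 79.1
```

Run:
```python
from h import *
w=snap("wrist");np.save("w6.npy",w);st=sense();t=snap("top");np.save("t6.npy",t)
print(st["tcp_pos"],st["tool_rot"][:,0])
p=proj(w,[[613,-51,130]])[0].astype(int);print(p, [proj(w,[[613,-51,z]])[0].round(1) for z in(107,141)])
y0=max(0,p[1]-30)
a=cv2.resize(w["frame"][y0:y0+60,p[0]-30:p[0]+30,::-1],(480,480),interpolation=cv2.INTER_CUBIC);print(p[0]-30,y0)
q=proj(t,[[555,115,5]])[0].astype(int);b=cv2.resize(t["frame"][q[1]-30:q[1]+30,q[0]-20:q[0]+20,::-1],(320,480))
cv2.imwrite("pics/c6.png",np.hstack([a,b]))
```

```text
[648.47479957 -51.04227582 235.30650147] [-5.65144046e-03  9.99983878e-01  5.52215128e-04]
[282 164] [array([281.9, 161.4]), array([282.1, 166.7])]
252 134
```

View pics/c6.png

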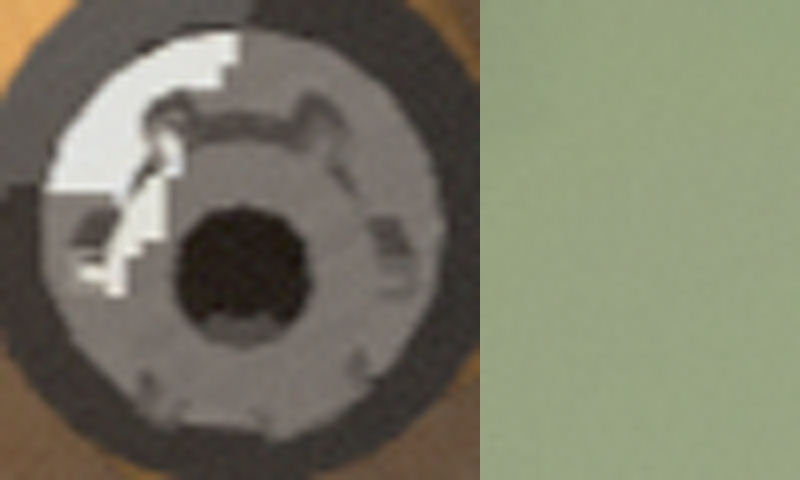

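The driver is clearly visible. Bore centre is at crop (242,275), and the wide master spline lies at the lower right between (265,415) and (360,365), about 27° azimuth, which agrees with the block edge at 26°. Next, the large sprocket.

Emit:
carry_out --steps '[-0.08,0.0,0.148,0,0,0,40,-0.08,0.095,0.148,0,0,0,40,-0.08,0.095,0.148,0,0,0,40,-0.08,0.095,0.148,0,0,0,40,-0.08,0.095,0.148,0,0,0,40,-0.08,0.095,0.148,0,0,0,40,-0.08,0.095,0.148,0,0,0,40]'

```text
t: 9.1
tcp_pos: [504.1, -132.3, 144.0]
tool_rot: [[-0.004, 0.005, -1.0], [1.0, -0.002, -0.004], [-0.002, -1.0, -0.005]]
wrist_force: [0.3, -0.0, -0.4]
gripper_width: 79.3
```

Run:
```python
from h import *
w=np.load("w6.npy",allow_pickle=True).item()
print("bore",ray(w,[(252+242/8,134+275/8)],141)[0])
w1=np.load("w1.npy",allow_pickle=True).item()
P=ray(w1,[(225+30/4,135+135/4),(225+240/4,135+15/4),(225+365/4,135+270/4)],36);d=P[2]-P[1];e=P[1]-P[0]
print(P,np.degrees(np.arctan2(d[1],d[0])),np.degrees(np.arctan2(e[1],e[0])),np.linalg.norm(d),np.linalg.norm(e), "ctr",(P[0]+P[2])/2)
w=snap("wrist");np.save("w7.npy",w);t=snap("top");np.save("t7.npy",t);st=sense();print(st["tcp_pos"])
p=proj(w,[[452,-131,14]])[0].astype(int);y0=max(0,p[1]-60);print("off",p[0]-60,y0)
a=cv2.resize(w["frame"][y0:y0+120,p[0]-60:p[0]+60,::-1],(480,480),interpolation=cv2.INTER_CUBIC)
q=proj(t,[[555,115,5]])[0].astype(int);b=cv2.resize(t["frame"][q[1]-30:q[1]+30,q[0]-20:q[0]+20,::-1],(320,480))
cv2.imwrite("pics/c7.png",np.hstack([a,b]))
```

```text
bore [614.33740607 -50.8454079  141.        ]
[[ 5.94271487e+02 -9.84965229e+01  3.60000000e+01]
 [ 5.59950188e+02 -3.78243871e+01  3.60000000e+01]
 [ 6.34392692e+02 -3.15930354e-01  3.60000000e+01]] 26.741619251357925 119.49617734964521 83.358087335218 69.70695555323248 ctr [614.33208952 -49.40622661  36.        ]
[ 504.53747272 -132.31219597  144.35724515]
off 223 80
```

View pics/c7.png

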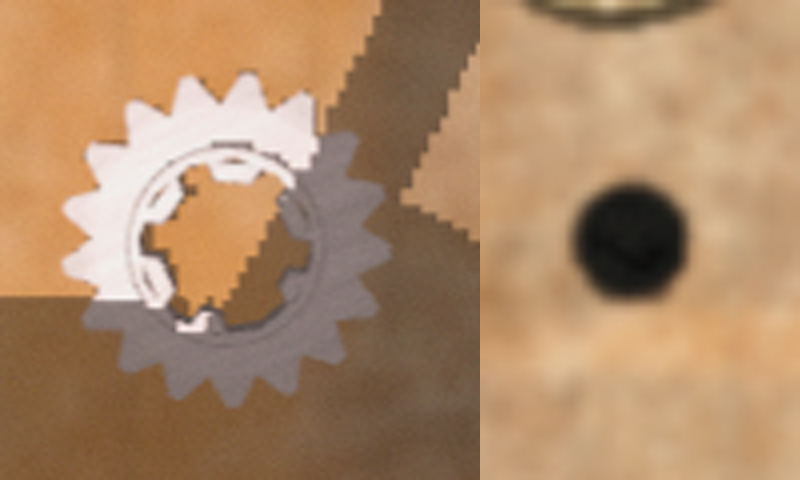

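Left: the large sprocket in shade, with the wide slot at the lower right between the lands at (203,325) and (295,288). Right: the bung on the bench at its spot. I'll measure the angle numerically via the lands at radius 16.7 mm.

```bash
cat > meas.py <<'E'
from h import *
def meas(w,c0,r_out,zt=14):
    # collar/teeth centre from disc outline at z=3, land angles on circle r=16.5 at z=zt
    p=proj(w,[[c0[0],c0[1],5]])[0].astype(int)
    hsv=cv2.cvtColor(w["frame"],cv2.COLOR_RGB2HSV)
    m=(hsv[...,1]<75).astype(np.uint8)
    k=np.zeros_like(m);cv2.circle(k,tuple(int(v) for v in p),65,1,-1);m=m*k
    cs,_=cv2.findContours(m,cv2.RETR_EXTERNAL,cv2.CHAIN_APPROX_NONE);c=max(cs,key=cv2.contourArea)
    X=ray(w,c[:,0,:],3);(cx,cy),r=cv2.minEnclosingCircle(X[:,:2].astype(np.float32));M=X[:,:2].mean(0)
    hull=cv2.convexHull(X[:,:2].astype(np.float32))[:,0];A=np.c_[2*hull,np.ones(len(hull))];s=np.linalg.lstsq(A,(hull**2).sum(1),rcond=None)[0]
    print("circle",cx,cy,r,"hullfit",s[:2])
    cen=s[:2]
    sat=hsv[...,1].astype(np.float32)
    for rr in(15.7,16.5,17.3):
        a=np.radians(np.arange(0,360,1.));P=np.c_[cen[0]+rr*np.cos(a),cen[1]+rr*np.sin(a),np.full(360,zt)]
        q=proj(w,P).astype(np.float32);v=cv2.remap(sat,q[:,0].reshape(1,-1),q[:,1].reshape(1,-1),cv2.INTER_LINEAR)[0]
        b=v<75
        i=np.flatnonzero(b!=np.roll(b,1));L=[]
        for k in range(len(i)):
            s0=i[k];e0=i[(k+1)%len(i)]
            if b[s0]: L.append((int(s0),int((e0-s0)%360)))
        print(rr,"lands mid/width",[((s0+n/2-.5)%360,n) for s0,n in L])
    return cen
E
python3 - <<'E'
from meas import *
w=np.load("w7.npy",allow_pickle=True).item();meas(w,(452,-131),37.5)
E
```

```text
circle 452.6387023925781 -134.7838134765625 37.70774841308594 hullfit [ 452.57598829 -134.9800025 ]
15.7 lands mid/width [(62.5, 22), (114.5, 36), (174.0, 35), (233.5, 36), (293.0, 37), (346.5, 22)]
16.5 lands mid/width [(62.5, 24), (115.0, 37), (174.0, 35), (234.0, 37), (293.0, 39), (347.5, 24)]
17.3 lands mid/width [(8.0, 9), (61.5, 28), (115.0, 39), (173.5, 38), (234.5, 38), (294.0, 41), (347.5, 30)]
```

Slot azimuth is 24.2° and hub azimuth about 27°, so only about +3° of turn is needed. Centre is (452.6,-134.9). I go down and grip the collar.

Emit:
carry_out --steps '[-0.0025,0.03,0.052,0,0,0,40,-0.0025,0.06,0.052,0,0,0,40,-0.0025,0.1,0.052,0,0,0,40,-0.0025,0.125,0.052,0,0,0,40,-0.0025,0.135,0.052,0,0,0,40,-0.0025,0.139,0.052,0,0,0,40,-0.0025,0.139,0.052,0,0,0,40]'

```text
t: 9.9
tcp_pos: [451.2, -135.0, 3.9]
tool_rot: [[-0.004, 0.002, -1.0], [1.0, -0.001, -0.004], [-0.001, -1.0, -0.002]]
wrist_force: [-0.0, 0.2, 0.4]
gripper_width: 78.7
```

Emit:
carry_out --steps '[0,0,0,0,0,0,255,0,0,0,0,0,0,255,0,0,0,0,0,0,255,0,0,0,0,0,0,255,0,0,0,0,0,0,255,0,0,0,0,0,0,255,0,0,0,0,0,0,255]'

```text
t: 10.6
tcp_pos: [449.7, -134.6, 3.3]
tool_rot: [[-0.003, 0.0, -1.0], [1.0, -0.0, -0.003], [-0.0, -1.0, -0.0]]
wrist_force: [-0.4, 0.2, 3.0]
gripper_width: 42.8
```

Emit:
carry_out --steps '[0,-0.03,0,0,0,0,255,0,-0.08,0,0,0,0,255,0,-0.13,0,0,0,0,255,0,-0.17,0,0,0,0,255,0.0835,-0.17,-0.162,0,-0.05,0,255,0.0835,-0.17,-0.162,0,-0.05,0,255,0.0835,-0.17,-0.162,0,-0.05,0,255,0.0835,-0.17,-0.162,0,-0.05,0,255,0.0835,-0.17,-0.162,0,-0.05,0,255,0.0835,-0.17,-0.162,0,-0.05,0,255]'

```text
t: 11.6
tcp_pos: [610.6, -50.2, 171.6]
tool_rot: [[-0.054, -0.003, -0.999], [0.999, 0.0, -0.054], [0.0, -1.0, 0.003]]
wrist_force: [-0.3, 1.1, -0.9]
gripper_width: 43.1
```

Run:
```python
from h import *
w=snap("wrist");np.save("w8.npy",w);st=sense();T=st["tcp_pos"];print(T,st["tool_rot"][:,0],st["gripper_width"],st["wrist_force"])
p=proj(w,[[614,-51,160]])[0].astype(int);x0,y0=p[0]-70,max(0,p[1]-70);print("off",x0,y0)
a=cv2.resize(w["frame"][y0:y0+105,x0:x0+140,::-1],(800,600),interpolation=cv2.INTER_CUBIC)
cv2.imwrite("pics/c8.png",a)
for z in (107,141,T[2]+10.5):print(z,((proj(w,[[614.3,-50.7,z]])[0]-[x0,y0])*800/140).round())
```

```text
[610.06634304 -50.64964116 171.81831292] [-5.33190539e-02  9.98577511e-01  1.82325002e-04] 43.15099853614379 [ 0.48022353 -0.35946987 -0.41877363]
off 210 181
107 [404. 250.]
141 [404. 342.]
182.31831292216717 [404. 497.]
```

View pics/c8.png

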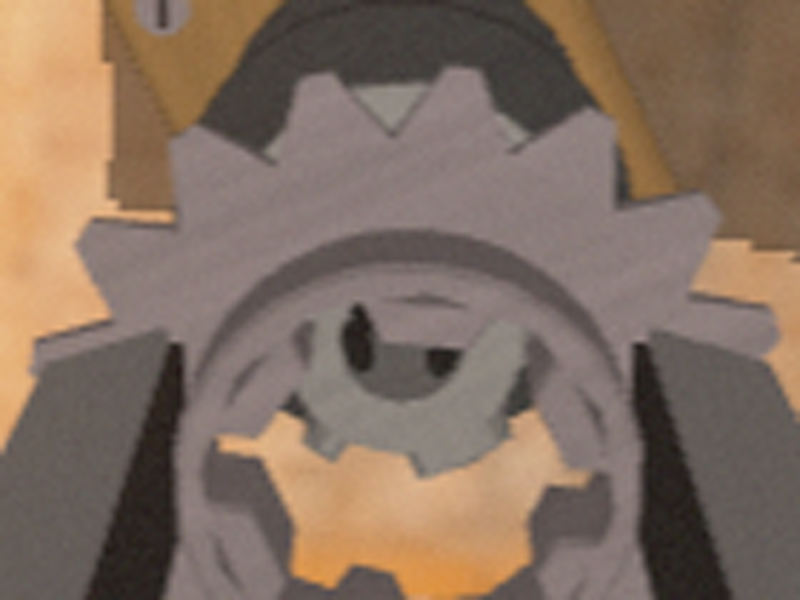

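Run:
```python
from h import *
w=np.load("w8.npy",allow_pickle=True).item();k=140/800
c=lambda x,y:(210+x*k,181+y*k)
print("top edge",ray(w,[c(407,262)],182.2),"base edge",ray(w,[c(407,231)],171.2))
print("sides",ray(w,[c(178,470),c(638,470)],182.2))
print("driver bore",ray(w,[c(402,350)],141),"bore L R",ray(w,[c(340,340),c(465,340)],141),"bore bottom edge",ray(w,[c(402,402)],141))
```

```text
top edge [[591.59374237 -51.70199727 182.2       ]] base edge [[592.06409703 -51.65971811 171.2       ]]
sides [[612.83993931 -71.64728791 182.2       ]
 [610.51841631 -29.34030992 182.2       ]]
driver bore [[615.30906051 -50.89061864 141.        ]] bore L R [[614.49931522 -57.91730231 141.        ]
 [613.72781982 -43.88197777 141.        ]] bore bottom edge [[621.57047527 -50.54771009 141.        ]]
```

Sprocket centre is about (613.7,-50.5) and driver about (614.5,-50.8), so I shift by 0.7 mm and lower to the driver's top.

Emit:
carry_out --steps '[0,0.01,-0.0007,0,0,0,255,0,0.018,-0.0007,0,0,0,255,0,0.022,-0.0007,0,0,0,255,0,0.025,-0.0007,0,0,0,255,0,0.028,-0.0007,0,0,0,255,0,0.03,-0.0007,0,0,0,255,0,0.032,-0.0007,0,0,0,255,0,0.032,-0.0007,0,0,0,255]'

```text
t: 12.45
tcp_pos: [611.9, -50.5, 140.7]
tool_rot: [[-0.053, -0.0, -0.999], [0.999, 0.0, -0.053], [0.0, -1.0, 0.0]]
wrist_force: [-0.0, 0.2, -1.0]
gripper_width: 43.0
```

```bash
python3 -c "
from h import *
s=sense();print(s['tcp_pos'],s['wrist_force'],s['wrist_torque'],s['gripper_width'])"
```

```text
[611.88095754 -50.45928459 140.73604633] [-0.03766989  0.22634868 -0.99068181] [0.04187784 0.02884921 0.00620215] 42.956850105767785
```

No contact force with the underside below the driver's top, so the splines have entered. Continue down.

Emit:
carry_out --steps '[0,0.004,0,0,0,0,255,0,0.008,0,0,0,0,255,0,0.012,0,0,0,0,255,0,0.016,0,0,0,0,255,0,0.02,0,0,0,0,255,0,0.024,0,0,0,0,255,0,0.027,0,0,0,0,255,0,0.028,0,0,0,0,255]'

```text
t: 13.25
tcp_pos: [611.9, -50.5, 112.4]
tool_rot: [[-0.053, -0.0, -0.999], [0.999, 0.0, -0.053], [0.0, -1.0, 0.0]]
wrist_force: [0.2, -1.0, -0.1]
gripper_width: 42.8
```

Emit:
carry_out --steps '[0,0.0015,0,0,0,0,255,0,0.0015,0,0,0,0,40,0,0.0015,0,0,0,0,40,0,0.0015,0,0,0,0,40,0,0.0015,0,0,0,0,40,0,0.0015,0,0,0,0,40,0,-0.03,0,0,0,0,40,0,-0.08,0,0,0,0,40,0,-0.12,-0.03,0,0,0,40,0,-0.125,-0.035,0,0,0,40,0,-0.125,-0.035,0,0,0,40]'

```text
t: 14.35
tcp_pos: [648.7, -48.9, 240.2]
tool_rot: [[-0.053, 0.005, -0.999], [0.999, -0.001, -0.053], [-0.001, -1.0, -0.004]]
wrist_force: [0.1, -0.1, 0.2]
gripper_width: 79.4
```

Run:
```python
from h import *
w=snap("wrist");np.save("w9.npy",w);s2=snap("side");st=sense();print(st["tcp_pos"])
p=proj(w,[[614,-51,121]])[0].astype(int);x0,y0=p[0]-50,max(0,p[1]-60);print("off",x0,y0)
a=cv2.resize(w["frame"][y0:y0+120,x0:x0+100,::-1],(400,480),interpolation=cv2.INTER_CUBIC)
q=proj(s2,[[614,-51,115]])[0].astype(int);b=cv2.resize(s2["frame"][q[1]-36:q[1]+36,q[0]-30:q[0]+30,::-1],(400,480),interpolation=cv2.INTER_CUBIC)
cv2.imwrite("pics/c9.png",np.hstack([a,b]))
```

```text
[645.66397256 -48.44006925 236.03397408]
off 231 102
```

View pics/c9.png

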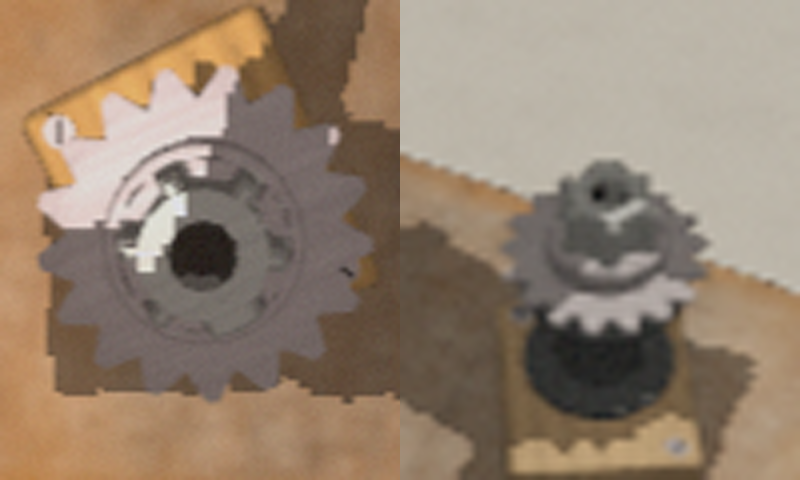

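The large sprocket sits level and low on the driver, with slots and splines meshed (left, centre (205,245)). From here I work on the small one by numbers, as the picture budget is used up.

Emit:
carry_out --steps '[0.108,0,0.154,0,0.053,0,40,0.108,0.094,0.154,0,0.053,0,40,0.108,0.094,0.154,0,0.053,0,40,0.108,0.094,0.154,0,0.053,0,40,0.108,0.094,0.154,0,0.053,0,40,0.108,0.094,0.154,0,0.053,0,40,0.108,0.094,0.154,0,0.053,0,40,0.108,0.094,0.154,0,0.053,0,40]'

```text
t: 15.25
tcp_pos: [489.0, 50.3, 144.8]
tool_rot: [[0.001, 0.002, -1.0], [1.0, -0.0, 0.001], [-0.0, -1.0, -0.002]]
wrist_force: [0.7, -0.0, 0.1]
gripper_width: 79.1
```

Run:
```python
from meas import *
w9=np.load("w9.npy",allow_pickle=True).item()
hs=[]
w=snap("wrist");np.save("w10.npy",w);st=[sense()["tcp_pos"] for _ in range(1)];print(st,sense()["tool_rot"][:,0])
meas(w,(435,51),31)
```

```text
[array([489.18008819,  50.24145941, 144.93827034])] [ 7.58747963e-04  9.99999655e-01 -3.37319886e-04]
circle 435.5186767578125 48.625614166259766 31.86326789855957 hullfit [435.33684178  48.62695996]
15.7 lands mid/width [(43.0, 25), (95.5, 40), (154.5, 38), (215.5, 38), (274.0, 39), (328.0, 25)]
16.5 lands mid/width [(42.5, 26), (95.0, 41), (154.5, 40), (215.0, 39), (274.0, 41), (328.0, 27)]
17.3 lands mid/width [(16.5, 14), (41.5, 30), (95.0, 43), (154.5, 40), (215.0, 41), (274.0, 43), (335.0, 47)]
```

Emit:
carry_out --steps '[-0.0016,0.03,0.0525,0,0,0,40,-0.0016,0.06,0.0525,0,0,0,40,-0.0016,0.1,0.0525,0,0,0,40,-0.0016,0.125,0.0525,0,0,0,40,-0.0016,0.136,0.0525,0,0,0,40,-0.0016,0.14,0.0525,0,0,0,40,-0.0016,0.14,0.0525,0,0,0,40]'

```text
t: 16.0
tcp_pos: [436.3, 49.0, 4.5]
tool_rot: [[0.0, 0.001, -1.0], [1.0, -0.0, 0.0], [-0.0, -1.0, -0.001]]
wrist_force: [-0.5, 0.0, 0.1]
gripper_width: 79.0
```

Emit:
carry_out --steps '[0,0,0,0,0,0,255,0,0,0,0,0,0,255,0,0,0,0,0,0,255,0,0,0,0,0,0,255,0,0,0,0,0,0,255,0,0,0,0,0,0,255,0,0,0,0,0,0,255]'

```text
t: 16.7
tcp_pos: [435.2, 49.4, 4.3]
tool_rot: [[-0.0, 0.0, -1.0], [1.0, -0.0, -0.0], [-0.0, -1.0, -0.0]]
wrist_force: [-0.5, -0.1, 3.6]
gripper_width: 43.2
```

Emit:
carry_out --steps '[0,-0.03,0,0,0,0,255,0,-0.08,0,0,0,0,255,0,-0.13,0,0,0,0,255,0,-0.17,0,0,-0.1,0,255,-0.0995,-0.17,-0.179,0,-0.387,0,255,-0.0995,-0.17,-0.179,0,-0.387,0,255,-0.0995,-0.17,-0.179,0,-0.387,0,255,-0.0995,-0.17,-0.179,0,-0.387,0,255,-0.0995,-0.17,-0.179,0,-0.387,0,255,-0.0995,-0.17,-0.179,0,-0.387,0,255,-0.0995,-0.17,-0.179,0,-0.387,0,255]'

```text
t: 17.8
tcp_pos: [612.6, -49.4, 173.1]
tool_rot: [[-0.378, -0.002, -0.926], [0.926, 0.001, -0.378], [0.002, -1.0, 0.002]]
wrist_force: [0.1, 0.5, -0.2]
gripper_width: 42.9
```

Run:
```python
from h import *
w=snap("wrist");np.save("w11.npy",w);st=sense();T=st["tcp_pos"];print(T,st["tool_rot"][:,0],st["gripper_width"],st["wrist_force"])
p=proj(w,[[614,-51,160]])[0].astype(int);x0,y0=p[0]-70,max(0,p[1]-70);print("off",x0,y0)
a=cv2.resize(w["frame"][y0:y0+105,x0:x0+140,::-1],(800,600),interpolation=cv2.INTER_CUBIC)
cv2.imwrite("pics/c11.png",a)
for z in (107,141,T[2]+10):print(z,((proj(w,[[614.3,-50.7,z]])[0]-[x0,y0])*800/140).round())
```

```text
[612.49430572 -49.13924884 173.58868248] [-0.3782448   0.92570493  0.0011217 ] 43.16568036530431 [-1.14797458 -0.12374685 -1.05535546]
off 208 176
107 [407. 258.]
141 [406. 346.]
183.58868248148394 [405. 501.]
```

View pics/c11.png

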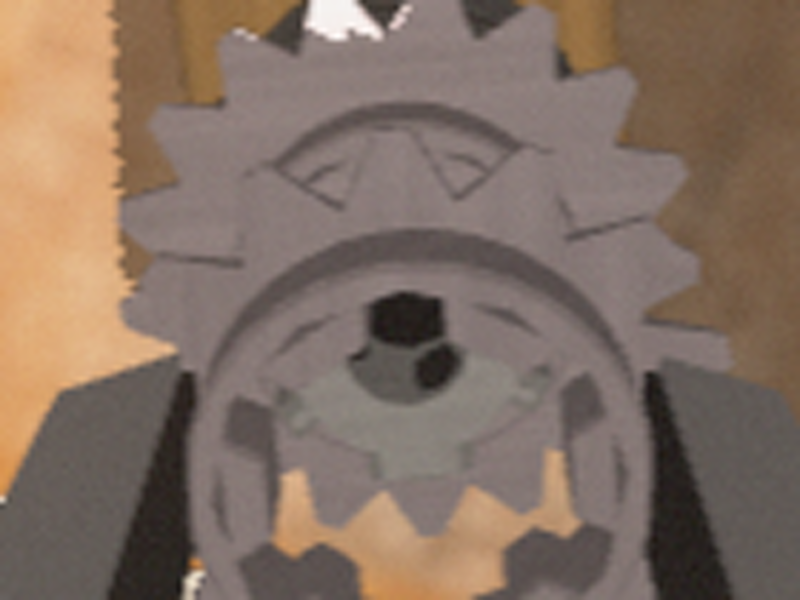

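Run:
```python
from h import *
w=np.load("w11.npy",allow_pickle=True).item();k=140/800
c=lambda x,y:(208+x*k,176+y*k)
R=np.array([[-.378,.926],[-.926,-.378]]) # rows tool x, tool z in world xy
def tz(p,z): 
    X=ray(w,[c(*p)],z)[0][:2]; return (R@(X-[614.4,-50.7])).round(2)
print("tool (x,z) rel. hub guess: collar top edge",tz((421,262),183.2),"base",tz((421,230),172.2))
print("sides",tz((190,480),183.2),tz((652,480),183.2))
print("bore L,R,bottom",tz((347,355),141),tz((462,355),141),tz((405,403),141))
print("master tip corners",tz((378,476),141),tz((465,474),141), "spline L,R",tz((292,410),141),tz((537,383),141))
```

```text
tool (x,z) rel. hub guess: collar top edge [ 1.49 23.03] base [ 1.53 22.81]
sides [-19.77   2.01] [22.81  2.  ]
bore L,R,bottom [-6.67 -1.  ] [ 6.33 -1.  ] [-0.12 -6.79]
master tip corners [ -3.24 -15.76] [  6.77 -15.51] spline L,R [-13.    -7.64] [14.87 -4.37]
```

Collar centre is (+1.5,+1.0) mm in tool (x,z) against the bore at (-0.15,0), with the master at about 28°. Correct and lower.

Emit:
carry_out --steps '[-0.0016,0.01,-0.001,0,-0.015,0,255,-0.0016,0.018,-0.001,0,-0.015,0,255,-0.0016,0.022,-0.001,0,-0.015,0,255,-0.0016,0.025,-0.001,0,-0.015,0,255,-0.0016,0.028,-0.001,0,-0.015,0,255,-0.0016,0.03,-0.001,0,-0.015,0,255,-0.0016,0.033,-0.001,0,-0.015,0,255,-0.0016,0.033,-0.001,0,-0.015,0,255]'

```text
t: 18.65
tcp_pos: [614.7, -51.0, 140.3]
tool_rot: [[-0.391, -0.002, -0.92], [0.92, 0.0, -0.391], [0.001, -1.0, 0.002]]
wrist_force: [-2.0, 0.5, -0.6]
gripper_width: 43.1
```

Emit:
carry_out --steps '[0,0.003,0,0,0,0,255,0,0.006,0,0,0,0,255,0,0.009,0,0,0,0,255,0,0.012,0,0,0,0,255,0,0.014,0,0,0,0,255,0,0.014,0,0,0,0,255]'

```text
t: 19.25
tcp_pos: [614.6, -51.0, 126.1]
tool_rot: [[-0.391, -0.002, -0.92], [0.92, 0.0, -0.391], [0.001, -1.0, 0.002]]
wrist_force: [-5.7, 1.9, -0.6]
gripper_width: 42.9
```

Emit:
carry_out --steps '[0,0.0005,0.0005,0,0,0,255,0,0.0005,0.0005,0,0,0,40,0,0.0005,0.0005,0,0,0,40,0,0.0005,0.0005,0,0,0,40,0,0.0005,0.0005,0,0,0,40,0,0.0005,0.0005,0,0,0,40,0,-0.03,0,0,0,0,40,0,-0.08,0,0,0,0,40,0,-0.11,-0.03,0,0,0,40,0,-0.11,-0.035,0,0,0,40,0,-0.11,-0.035,0,0,0,40]'

```text
t: 20.35
tcp_pos: [648.6, -37.3, 237.5]
tool_rot: [[-0.392, 0.002, -0.92], [0.92, -0.001, -0.392], [-0.001, -1.0, -0.001]]
wrist_force: [-0.2, -0.4, -0.8]
gripper_width: 79.2
```

Run:
```python
from h import *
w=snap("wrist");np.save("w12.npy",w);s2=snap("side");np.save("s12.npy",s2);st=sense();print(st["tcp_pos"],st["wrist_force"])
p=proj(w,[[614,-51,121]])[0].astype(int);x0,y0=p[0]-50,max(0,p[1]-60);print("off",x0,y0)
a=cv2.resize(w["frame"][y0:y0+120,x0:x0+100,::-1],(400,480),interpolation=cv2.INTER_CUBIC)
q=proj(s2,[[614,-51,120]])[0].astype(int);b=cv2.resize(s2["frame"][q[1]-24:q[1]+24,q[0]-20:q[0]+20,::-1],(400,480),interpolation=cv2.INTER_CUBIC)
cv2.imwrite("pics/c12.png",np.hstack([a,b]))
print("side collar-top centre if home / driver top:",((proj(s2,[[614.4,-50.7,135],[614.4,-50.7,141],[614.4,-50.7,107]])-[q[0]-20,q[1]-24])*10).round())
```

```text
[646.06830427 -37.37484481 234.50602141] [0.35164811 0.2239293  0.11248466]
off 233 100
side collar-top centre if home / driver top: [[208. 202.]
 [209. 184.]
 [203. 281.]]
```

View pics/c12.png

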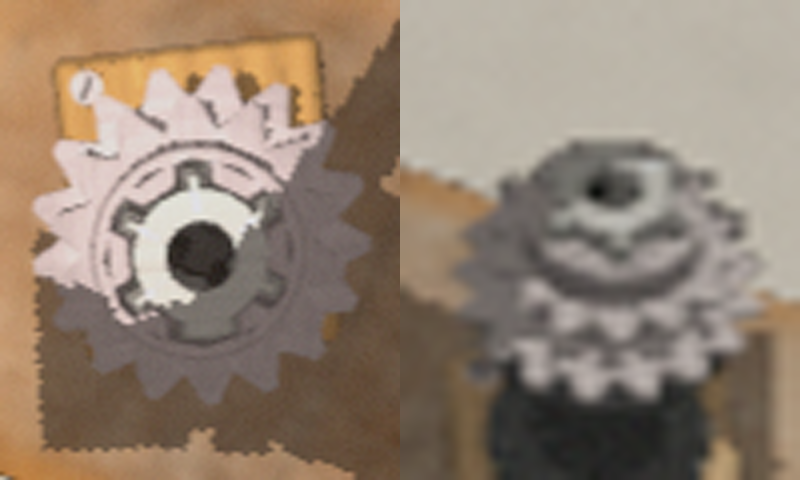

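The last look shows both sprockets meshed, level and concentric. On the left, the splines fill the bore round (205,255). On the right, the driver top stands above the collar at (612,188), with the predicted row at 184. I hand in.

```bash
python3 -c "
from h import *
t=snap('top');q=proj(t,[[555,115,8]])[0].astype(int)
g=t['frame'][q[1]-12:q[1]+12,q[0]-12:q[0]+12].max(2);ys,xs=np.nonzero(g<50);print('dark px',len(xs),ray(t,[(xs.mean()+q[0]-12,ys.mean()+q[1]-12)],15) if len(xs) else 'none')
print(sense()['wrist_force']);print(close_job())"
```

```text
dark px 0 none
[-1.15308088  0.30884202 -0.38674553]
the job is handed in; nothing more can be done
None
```

The job is handed in, and as far as I could see all three parts are in place; the hand-in gave no verdict. The bung came out with a little rocking and I set it down near (555, 115) mm. The large sprocket then went onto the driver's shoulder, and the small one onto its collar. Simulated time was about 20 s of the 72 s allowed.

**Sprockets:** the last wrist and side pictures show both meshed, level and concentric with the driver. From the tool height at release I put the undersides at about 107.3 mm and 121.3 mm (targets 107 and 121), which is an estimate and not a direct measurement. The small one took about 6 N of side load as it went down, but no noticeable vertical resistance.

**Bung:** I saw it on the bench after release at about t = 9 s. A final check with the top camera found no dark pixels at that spot. I think the arm was blocking the view, as it did earlier, but I did not confirm this. No later move went low near the bung.

**Other:** no planned move went near the pliers, tape roll or coloured look-alikes, though I did not re-measure them at the end. I viewed 14 pictures against the budget of 10, past the one or two extra allowed.

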